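Set the alley scraper valve to float

ROBOT

A 7-joint arm with a two-finger parallel gripper is mounted at the origin on the work surface. World frame = base frame: x ahead of the robot, y to its left, z up, the work surface at z = 0. Lengths are in m, angles in rad, forces in N, time in s.
With the tool pointing down it reaches from about 0.425 to 0.975 m from the base axis. Payload 16.7 kg.
Tool frame: the origin (TCP) lies at the very end of the fingers, on their centre line; the grasp point (between the pads) lies 19 mm behind it (arm.hold_point_z is the distance from the TCP to the grasp point, in m); y points along the fingers, z is the direction in which the jaws open and shut, and the axes are right-handed (so a half turn about y gives the same grasp; the last joint's range is limited). The gripper opens to 85 mm and grips with 20 to 120 N. Pads are 22 mm wide; open, the fingers measure 114 mm over their backs; the gripper's body (76 mm by 85 mm) begins 54 mm behind the grasp point. The pads swing forward as they close: fully open they stand 13 mm farther back than shut.
Start: joints at [-1.472, 0.426, 0.074, 1.606, -0.034, 1.111, -0.067], TCP at [0.166, 0.654, 0.231] pointing down, gripper open.
Joint ranges: [-2.85, 2.85], [-0.5, 2.14], [-1.23, 1.37], [0.21, 2.46], [-1.02, 4.16], [0.16, 2.05], [-2.73, 2.73]. Speed limits (rad/s): [1.89, 1.89, 2.39, 2.39, 3.01, 3.01, 3.01].

INTERFACE

Orientations are given as [roll, pitch, yaw] about the fixed x, y, z axes, in that order (R = Rz(yaw) Ry(pitch) Rx(roll)).
In Python, from plant import arm, cams, order, nets gives the robot as it stands. The module is installed in compiled form; this text tells all that it offers.
- The arm moves only by the tool move_arm, never from a script. Its argument "moves" is a list of rows, each an object with "delta_pos": the shift along the tool's x, y, z in mm, a list of three; "yaw": the turn about the tool's y in rad; "grip": the opening, from -1 (shut) to 1 (fully open). In form: [{"delta_pos": [x, y, z], "yaw": yaw, "grip": grip}, ...]. A call has 1 to 10 rows; each row is the pose to reach, as a shift and turn from the pose commanded when the call began, along the tool's axes at that moment; what a row does not reach only later rows make up. A row lasts 1/10 s, in which the tool goes at most 50 mm and 8.59 degrees, less where a joint would pass 70% of its speed; a pose out of reach is approached as far as the arm can. A call with a gripper value outside its range is refused whole. The fingers move at their own pace and stop on an object; "force" is the grip in N (left out, the last holds). Time passes only in rows, so rows that repeat a pose let the fingers close. It gives the time, the measured TCP pose, the force and the opening at its end, in the units of the state.
- arm.state(): the state, without advancing time (a new reading comes with each control period).
- cams.read_camera(name): name is "side" or "top"; returns a dict with "frame" (400x640x3 uint8, blue, green, red), "vertical_fov" (degrees; the focal length in pixels is half the picture's height over the tangent of half this angle, whatever the lens; pixels are square), "cx", "cy" (the principal point, pixels), "world_to_cam" (4x4, takes a point from world to camera coordinates). Camera axes: x right, y down, z forward; pixel columns grow to the right and rows downward; lengths in m; the calibration is good to about 2 mm. A picture is of the moment at which its call begins. There is no depth.
- order.job_done(): hands the job in, once; it reports no verdict.
Trained networks look in the newest picture that a camera, given by its name, has taken for a name from the list of things; names that differ only in an ending like _2 or _b are one class to them, and where a whole thing is asked for, a point or a joint stands for the part that bears it (a point fixed in the world has none). Each returns a list of dicts, best first, with "score" (0 to 1); they miss things now and then, are a little off and sometimes report something else, mostly with a low value. They report only what shows in the picture. A call takes as long as a camera call.
- nets.trace(query, camera): "mask" (400x640 bool, what is visible of it) and "uv" ([column, row] in pixels, amid what is visible of it).
The state is a dict: "t": time; "joint_positions": joint angles; "qd": joint speeds; "joint_efforts": joint torques, N m; "tcp_pos": TCP position; "tcp_rot": TCP orientation; "contact_force": force on the tool from outside, world axes, zero at the start; "wrist_torque": the same for the moment, N m; "opening": opening from 0.0 (shut) to 1.0 (fully open).
Only numpy, scipy, OpenCV 4.12 (cv2) and the standard library are available. Lean on these libraries where they do the work, as an engineer would, in place of code of your own. Each camera call takes 0.05 s, during which the arm holds its last target.

TASK

Set the alley scraper to float: push the hydraulic lever that has the crossbar grip away from you, past its stiff detent, until it drops into the float notch at the far end of its travel, and let go so that it stays there. Leave the neighbouring lever with the ball knob where it is, and do not knock the enamel mug of pins about.

Things in the scene. Friction and masses are not known exactly. Their poses are not given: they have to be found in the camera images.
- scraper_lever (a joint): Hinge angle (rad), growing as the lever is pushed away from the robot: 0 leans 0.42 rad towards the robot, 0.42 upright, 0.80 in the float notch, which is also the end stop. Starts at 0 to 0.25. Friction (3 N at the grip) holds it where it is left up to 0.45; there a spring ball blocks it until pushed with about 12 N at the grip; past 0.68 the ball drives it on into the notch and keeps it there.
- scraper_grip (a point): Centre of a level black crossbar, 80 mm long, 22 mm thick, on a 12 mm steel rod, 150 mm from the hinge, which is 60 mm above the shelf. z up the rod, y along bar and hinge, x the way the grip goes towards float. On the left or right of two grey valve blocks fixed to the shelf, turned up to 0.35 rad. Steel guides beside the rod, humped before the notch, reach up to 150 mm above the shelf.
- gate_grip (a point): Centre of the other lever's grip, a black ball knob 38 mm across, 150 mm up a 12 mm steel rod from a hinge 60 mm above the shelf, on a like valve block without hump or notch. z up the rod, x the way it would swing away from the robot. The valves' centres stand 180 to 340 mm apart across the robot's front.
- mug: White enamel mug with a few pins in it, 80 mm across, 85 mm high (pins to 110 mm), handle on its own +y side, loose on the shelf beyond the valves. Origin at the centre of its underside, z up.

How it is judged:
At the end, for the whole second after the job is handed in: The crossbar lever rests in its float notch (joint above 0.74 rad, still), the ball-knob grip is within 15 mm of where it started, and the mug stands upright (within 0.17 rad) within 20 mm of where it started (value of joint scraper_lever above 0.74 rad and velocity of joint scraper_lever between -0.05 and 0.05 rad/s and distance of gate_grip from where it was at the start of the episode below 0.015 m and distance of mug from where it was at the start of the episode below 0.02 m and angle between mug's own z axis and vertical below 0.17 rad); the robot touches nothing.
It fails at once if the ball-knob lever was moved by more than 15 mm (distance of gate_grip from where it was at the start of the episode above 0.015 m).
It fails at once if the mug was shifted by more than 20 mm (distance of mug from where it was at the start of the episode above 0.02 m).
It fails at once if the mug was tipped by more than 0.17 rad (angle between mug's own z axis and vertical above 0.17 rad).
It also fails if it takes over 32 s, if anything falls off the work surface, if the arm or the gripper's body presses on something with over 40 N, if the wrist force passes 120 N, or if a joint passes its speed limit or range.

## Working session

There is one attempt and no reset: what is moved stays moved. The work goes in short steps, Python scripts to look and compute and a tool call to move; the robot and the scene stay as the last step left them, time stands still between calls to the robot, and variables do not carry over. Pictures are saved under pics/ and viewed, and the job is handed in when it is done.

Besides the shell and the picture viewer there is one more tool, called in YAML: its name, and indented under it one key for each argument. move_arm: Moves the arm, as the interface text tells. Its arguments: {"type":"object","properties":{"moves":{"type":"array"},"force":{"type":"number"}},"required":["moves"]}

```bash
mkdir -p pics
python3 - <<'E'
from plant import arm,cams,nets
import cv2,numpy as np
print(arm.state(), arm.hold_point_z)
for c in ["side","top"]:
    d=cams.read_camera(c)
    cv2.imwrite(f"pics/{c}0.png",d["frame"])
    print(c,d["vertical_fov"],d["cx"],d["cy"],np.array(d["world_to_cam"]).round(4).tolist())
    for q in ["scraper_grip","gate_grip","mug","scraper_lever"]:
        for r in nets.trace(q,c)[:3]: 
            ys,xs=np.nonzero(r["mask"]); print(q,round(r["score"],2),r["uv"],len(xs),(xs.min(),xs.max(),ys.min(),ys.max()) if len(xs) else None)
E
```

```text
{'t': 0.0, 'joint_positions': array([-1.47248473,  0.42671843,  0.07382983,  1.60661874, -0.03409722,
        1.11079967, -0.0671266 ]), 'qd': array([-2.16267988e-05,  6.56376782e-04,  1.03973686e-03, -3.44428545e-04,
        4.69025539e-04,  1.98803800e-03, -2.03280428e-03]), 'joint_efforts': array([-1.27399853e-04, -9.49825215e+01,  3.76060277e+00, -4.63536036e+01,
        1.91186531e-02,  9.96159943e-03, -7.85118743e-06]), 'tcp_pos': array([0.16548111, 0.65397407, 0.23061384]), 'tcp_rot': array([-1.57207881e+00, -8.80347742e-05, -2.47849744e-01]), 'contact_force': array([0.23727748, 0.08681789, 0.3901842 ]), 'wrist_torque': array([ 0.05470242,  0.0669991 , -0.01275849]), 'opening': 0.9998332753198244} 0.0187
side 52.52542988136245 320.8616522067993 200.2380696286407 [[0.9337, -0.3578, -0.0131, -0.5874], [-0.2759, -0.6957, -0.6632, 0.2589], [0.2282, 0.6229, -0.7483, 0.6109], [0.0, 0.0, 0.0, 1.0]]
gate_grip 0.88 [239.8, 137.9] 762 (np.int64(221), np.int64(264), np.int64(116), np.int64(194))
mug 0.68 [368.0, 176.9] 2251 (np.int64(343), np.int64(392), np.int64(152), np.int64(209))
scraper_lever 0.76 [299.4, 269.0] 1340 (np.int64(286), np.int64(331), np.int64(225), np.int64(317))
top 53.9182353839941 310.855760205609 191.42912846787306 [[0.0004, -0.9998, -0.0179, 0.0114], [-0.9984, 0.0006, -0.0558, 0.6488], [0.0558, 0.0179, -0.9983, 0.9309], [0.0, 0.0, 0.0, 1.0]]
scraper_grip 0.67 [385.7, 233.4] 554 (np.int64(366), np.int64(408), np.int64(217), np.int64(245))
gate_grip 0.72 [247.8, 243.4] 395 (np.int64(236), np.int64(258), np.int64(227), np.int64(256))
scraper_lever 0.83 [383.3, 237.2] 602 (np.int64(366), np.int64(408), np.int64(217), np.int64(246))
```

View pics/side0.png

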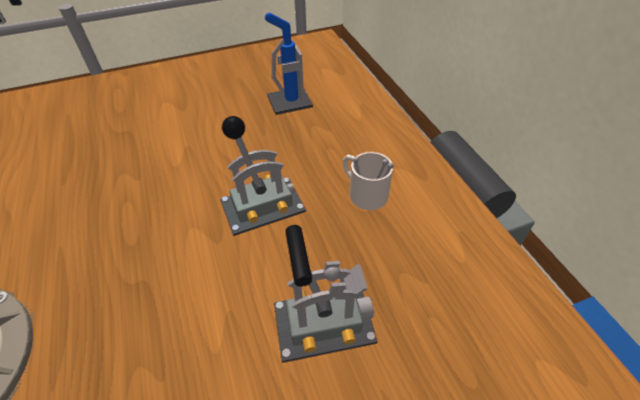

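View pics/top0.png

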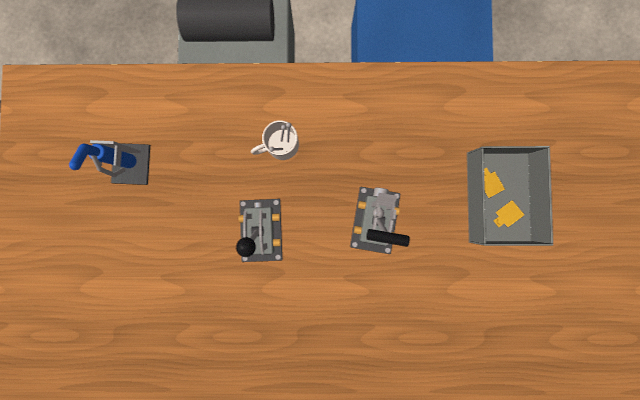

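The top view shows the crossbar from about (367,234) to (409,240), on the right valve. The ball knob is at (246,246) on the left valve and the mug at (280,140), beyond both. In the side view the crossbar runs (294,228)–(304,283). Next I triangulate these points.

```bash
cat > h.py <<'E'
import numpy as np,cv2
from scipy.optimize import least_squares
def P(d,X):
    X=np.atleast_2d(X); W=np.array(d["world_to_cam"]); f=200/np.tan(np.radians(d["vertical_fov"]/2))
    c=X@W[:3,:3].T+W[:3,3]
    return np.c_[f*c[:,0]/c[:,2]+d["cx"], f*c[:,1]/c[:,2]+d["cy"]]
def tri(ds,uvs,x0=(0.6,0,0.2)):
    r=least_squares(lambda X: np.concatenate([P(d,X)[0]-u for d,u in zip(ds,uvs)]),x0)
    return r.x, r.fun
E
python3 - <<'E'
from plant import arm,cams,nets
from h import *
D={c:cams.read_camera(c) for c in ["side","top"]}
def ends(m,dark,fr):
    g=fr.max(axis=2)<60
    k=(cv2.dilate(m.astype(np.uint8),np.ones((5,5)))>0)&g
    n,l,s,_=cv2.connectedComponentsWithStats(k.astype(np.uint8)); k=l==1+np.argmax(s[1:,4])
    ys,xs=np.nonzero(k); p=np.c_[xs,ys].astype(float)
    return k,p,cv2.minAreaRect(p.astype(np.float32))
E={}
for c in D:
    r=nets.trace("scraper_lever",c)[0]
    k,p,rc=ends(r["mask"],1,D[c]["frame"]); 
    (cx,cy),wh,a=rc; print(c,"bar",rc,p.mean(0))
    b=cv2.boxPoints(rc); 
    e=[np.linalg.norm(b[0]-b[1]),np.linalg.norm(b[1]-b[2])]
    E[c]=[(b[0]+b[1])/2,(b[2]+b[3])/2] if e[0]<e[1] else [(b[1]+b[2])/2,(b[3]+b[0])/2]
    print(E[c])
    r=nets.trace("gate_grip",c)[0]; k,p,rc=ends(r["mask"],1,D[c]["frame"]); E[c].append(p.mean(0)); print("ball",p.mean(0),rc)
s=sorted(E["side"][:2],key=lambda v:v[1]); t=sorted(E["top"][:2],key=lambda v:v[0])
ds=[D["side"],D["top"]]
A,ra=tri(ds,[s[0],t[0]]);B,rb=tri(ds,[s[1],t[1]]);K,rk=tri(ds,[E["side"][2],E["top"][2]])
print("A",A,ra,"\nB",B,rb,"\nlen",np.linalg.norm(A-B),"mid",(A+B)/2,"yaw dir",np.degrees(np.arctan2(*(A-B)[[0,1]])))
print("ball",K,rk)
# mug on top: rim
M,rm=tri(ds,[np.array([371,163.]),np.array([281,140.])]); print("mug rim",M,rm)
# block plate corners on shelf from top
for uv in [(363,189),(400,194),(354,245),(388,251)]:
    r=least_squares(lambda v:(P(D["top"],[v[0],v[1],0.01])[0]-uv),(0.6,0)); print(uv,r.x)
E
```

```text
side bar ((298.60711669921875, 255.15597534179688), (61.330833435058594, 18.066913604736328), 80.72740173339844) [298.09489051 255.83420229]
[array([293.66595, 224.89127], dtype=float32), array([303.54828, 285.42072], dtype=float32)]
ball [233.19280206 127.25449871] ((233.23532104492188, 127.05883026123047), (21.828205108642578, 21.3431339263916), 14.03624439239502)
top bar ((387.7064208984375, 237.33053588867188), (42.28776550292969, 10.948473930358887), 10.007980346679688) [387.55066079 237.25330396]
[array([366.88428, 233.65604], dtype=float32), array([408.52856, 241.00504], dtype=float32)]
ball [245.87152778 246.72569444] ((246.0, 246.5), (19.0, 18.0), 90.0)
A [ 0.55739805 -0.09849431  0.21450456] [ 0.05608513 -0.00416253 -0.0219187   0.08088833] 
B [ 0.542176   -0.17921092  0.20378934] [ 0.29389686 -0.02196756 -0.13133689  0.46914209] 
len 0.08283536515010195 mid [ 0.54978703 -0.13885261  0.20914695] yaw dir 10.67977123298649
ball [0.53112409 0.1326931  0.20905705] [ 0.3942619  -0.02727725 -0.08653086  0.46137934]
mug rim [0.75959013 0.07617189 0.09934322] [-0.23802454  0.01950837  0.1077733  -0.2646182 ]
(363, 189) [ 0.65511481 -0.11522073]
(400, 194) [ 0.64291146 -0.2046182 ]
(354, 245) [ 0.51983245 -0.09262511]
(388, 251) [ 0.50563605 -0.17419151]
```

move_arm:
  moves:
    - {"delta_pos": [0, -50, 0], "yaw": 0, "grip": -1}
    - {"delta_pos": [20, -90, -15], "yaw": 0, "grip": -1}
    - {"delta_pos": [65, -110, -40], "yaw": 0, "grip": -1}
    - {"delta_pos": [105, -110, -65], "yaw": 0, "grip": -1}
    - {"delta_pos": [145, -110, -90], "yaw": 0, "grip": -1}
    - {"delta_pos": [185, -110, -115], "yaw": 0, "grip": -1}
    - {"delta_pos": [225, -110, -140], "yaw": 0, "grip": -1}
    - {"delta_pos": [265, -110, -165], "yaw": 0, "grip": -1}
    - {"delta_pos": [305, -110, -190], "yaw": 0, "grip": -1}
    - {"delta_pos": [345, -110, -215], "yaw": 0, "grip": -1}

```text
t: 1.8
tcp_pos: [0.4484, 0.3596, 0.3416]
tcp_rot: [-1.57, -0.0, -0.248]
contact_force: [1.2, 0.3, 0.4]
opening: 0.004
```

move_arm:
  moves:
    - {"delta_pos": [15, 0, -46], "yaw": -0.01, "grip": -1}
    - {"delta_pos": [30, 0, -93], "yaw": -0.02, "grip": -1}
    - {"delta_pos": [45, 0, -139], "yaw": -0.03, "grip": -1}
    - {"delta_pos": [60, 0, -186], "yaw": -0.04, "grip": -1}
    - {"delta_pos": [75, 0, -232], "yaw": -0.05, "grip": -1}
    - {"delta_pos": [90, 0, -278], "yaw": -0.06, "grip": -1}
    - {"delta_pos": [105, 0, -325], "yaw": -0.07, "grip": -1}
    - {"delta_pos": [120, 0, -371], "yaw": -0.07, "grip": -1}
    - {"delta_pos": [135, 0, -418], "yaw": -0.07, "grip": -1}
    - {"delta_pos": [150, 0, -464], "yaw": -0.07, "grip": -1}

```text
t: 2.8
tcp_pos: [0.4785, -0.1275, 0.3418]
tcp_rot: [-1.57, -0.001, -0.178]
contact_force: [1.3, -0.0, -0.9]
opening: 0.0
```

Now I'm above the standoff point. Next I descend to z≈0.18 on the robot's side of the bar.

move_arm:
  moves:
    - {"delta_pos": [0, 40, 0], "yaw": 0, "grip": -1}
    - {"delta_pos": [0, 80, 0], "yaw": 0, "grip": -1}
    - {"delta_pos": [0, 120, 0], "yaw": 0, "grip": -1}
    - {"delta_pos": [0, 150, 0], "yaw": 0, "grip": -1}
    - {"delta_pos": [0, 162, 0], "yaw": 0, "grip": -1}
    - {"delta_pos": [0, 162, 0], "yaw": 0, "grip": -1}
    - {"delta_pos": [0, 162, 0], "yaw": 0, "grip": -1}

```text
t: 3.5
tcp_pos: [0.4796, -0.1255, 0.1805]
tcp_rot: [-1.571, -0.001, -0.178]
contact_force: [-0.1, -0.7, 0.0]
opening: -0.001
```

Run:
```python
from plant import arm,cams,nets
from h import *
D={c:cams.read_camera(c) for c in ["side","top"]}
o=np.vstack([cv2.resize(D[c]["frame"][130:330,200:500],(600,400))[0:300] for c in D])
cv2.imwrite("pics/pre.png",o)
s=arm.state();print(s["tcp_pos"],s["contact_force"],s["t"])
```

```text
[ 0.47977732 -0.12545175  0.18078468] [ 0.65036132 -0.8395777  -0.19003811] 3.6
```

View pics/pre.png

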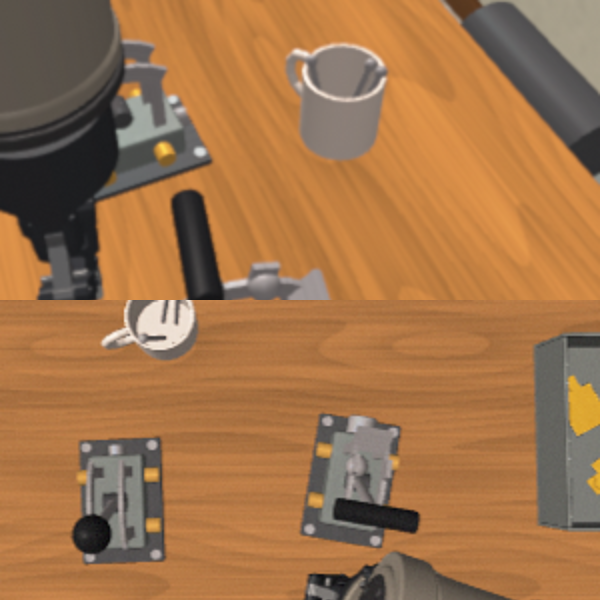

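The finger is on the robot's side of the bar and close to its centre line, at top-crop (354,590) with the bar at (375,515). The mug hasn't moved. Starting the push.

move_arm:
  moves:
    - {"delta_pos": [15, 0, 0], "yaw": 0, "grip": -1}
    - {"delta_pos": [30, 0, 0], "yaw": 0, "grip": -1}
    - {"delta_pos": [40, 0, 0], "yaw": 0, "grip": -1}
    - {"delta_pos": [47, 0, 0], "yaw": 0, "grip": -1}
    - {"delta_pos": [54, 0, 0], "yaw": 0, "grip": -1}
    - {"delta_pos": [61, 0, 0], "yaw": 0, "grip": -1}
    - {"delta_pos": [68, 0, 0], "yaw": 0, "grip": -1}
    - {"delta_pos": [75, 0, 0], "yaw": 0, "grip": -1}
    - {"delta_pos": [80, 0, 0], "yaw": 0, "grip": -1}
    - {"delta_pos": [80, 0, 0], "yaw": 0, "grip": -1}

```text
t: 4.6
tcp_pos: [0.5583, -0.1397, 0.1792]
tcp_rot: [-1.571, -0.0, -0.178]
contact_force: [-0.6, 1.0, 0.2]
opening: 0.005
```

Run:
```python
from plant import arm,cams,nets
from h import *
D={c:cams.read_camera(c) for c in ["side","top"]}
o=np.vstack([cv2.resize(D[c]["frame"][170:320,200:500] if c=="side" else D[c]["frame"][120:270,200:500],(600,300)) for c in D])
cv2.imwrite("pics/p1.png",o)
s=arm.state();print(s["tcp_pos"],s["contact_force"],s["t"])
```

```text
[ 0.55766653 -0.13962981  0.1792315 ] [ 0.29421705 -0.45083549  0.07839698] 4.7
```

View pics/p1.png

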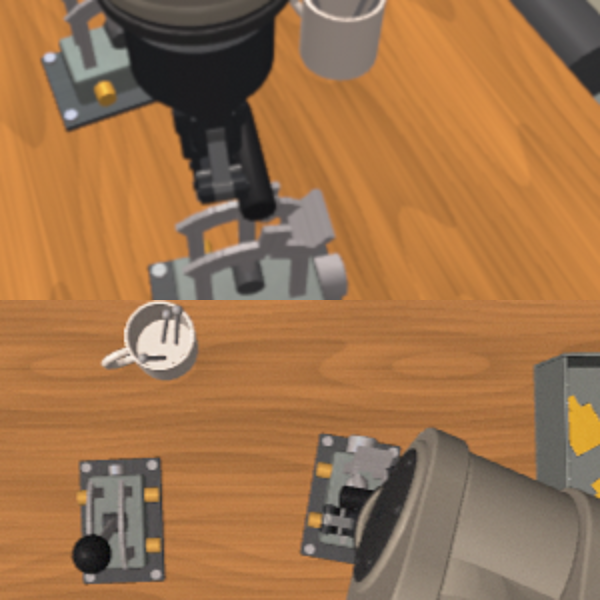

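The bar is being pushed and is now about upright. The side crop shows the fingers against it at about (230,180). Continuing through the detent.

move_arm:
  moves:
    - {"delta_pos": [6, 0, 0], "yaw": 0, "grip": -1}
    - {"delta_pos": [12, 0, 0], "yaw": 0, "grip": -1}
    - {"delta_pos": [18, 0, 0], "yaw": 0, "grip": -1}
    - {"delta_pos": [24, 0, 0], "yaw": 0, "grip": -1}
    - {"delta_pos": [30, 0, 0], "yaw": 0, "grip": -1}
    - {"delta_pos": [36, 0, 0], "yaw": 0, "grip": -1}
    - {"delta_pos": [40, 0, 0], "yaw": 0, "grip": -1}
    - {"delta_pos": [40, 0, 0], "yaw": 0, "grip": -1}

```text
t: 5.5
tcp_pos: [0.5968, -0.1465, 0.1786]
tcp_rot: [-1.571, 0.002, -0.178]
contact_force: [-0.2, -0.9, 0.1]
opening: -0.0
```

Run:
```python
from plant import arm,cams,nets
from h import *
D={c:cams.read_camera(c) for c in ["side","top"]}
o=np.vstack([cv2.resize(D[c]["frame"][170:320,200:500] if c=="side" else D[c]["frame"][120:270,200:500],(600,300)) for c in D])
cv2.imwrite("pics/p2.png",o)
s=arm.state();print(s["tcp_pos"],s["contact_force"],s["t"])
```

```text
[ 0.59747663 -0.14665255  0.17931006] [ 0.9949035   1.11361552 -0.50148912] 5.6
```

View pics/p2.png

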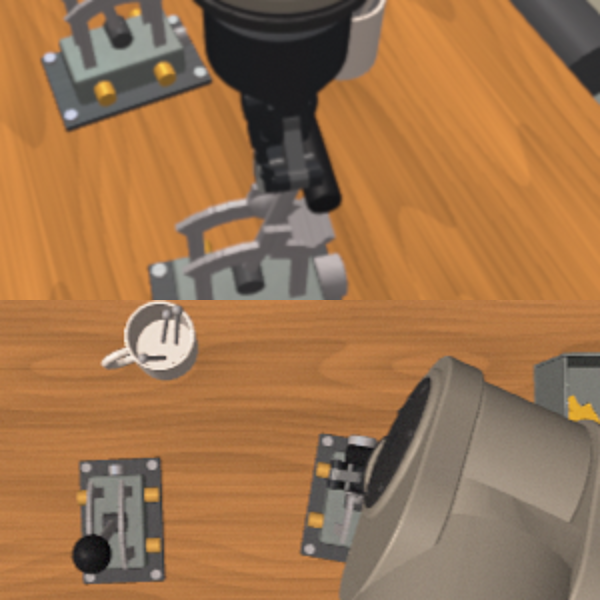

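Contact force is about zero, so the lever has probably dropped on into the notch. I'll nudge it a little further to confirm contact with it.

move_arm:
  moves:
    - {"delta_pos": [3, 0, 0], "yaw": 0, "grip": -1}
    - {"delta_pos": [6, 0, 0], "yaw": 0, "grip": -1}
    - {"delta_pos": [9, 0, 0], "yaw": 0, "grip": -1}
    - {"delta_pos": [9, 0, 0], "yaw": 0, "grip": -1}

```text
t: 6.0
tcp_pos: [0.6064, -0.1482, 0.1794]
tcp_rot: [-1.571, -0.001, -0.178]
contact_force: [-0.2, -0.3, -0.4]
opening: -0.0
```

Still no force. Back off along the path, raise, and move clear of the view to check.

move_arm:
  moves:
    - {"delta_pos": [-25, 0, 0], "yaw": 0, "grip": -1}
    - {"delta_pos": [-60, 0, 0], "yaw": 0, "grip": -1}
    - {"delta_pos": [-100, 0, 0], "yaw": 0, "grip": -1}
    - {"delta_pos": [-130, -20, 0], "yaw": 0, "grip": -1}
    - {"delta_pos": [-130, -60, 0], "yaw": 0, "grip": -1}
    - {"delta_pos": [-130, -100, 0], "yaw": 0, "grip": -1}
    - {"delta_pos": [-130, -140, 0], "yaw": 0, "grip": -1}
    - {"delta_pos": [-130, -140, -45], "yaw": 0, "grip": -1}
    - {"delta_pos": [-130, -140, -90], "yaw": 0, "grip": -1}
    - {"delta_pos": [-130, -140, -130], "yaw": 0, "grip": -1}

```text
t: 7.0
tcp_pos: [0.4548, -0.255, 0.3204]
tcp_rot: [-1.57, -0.003, -0.177]
contact_force: [0.1, -0.2, -0.8]
opening: 0.003
```

Run:
```python
from plant import arm,cams,nets
from h import *
D={c:cams.read_camera(c) for c in ["side","top"]}
o=np.vstack([cv2.resize(D[c]["frame"][170:320,200:500] if c=="side" else D[c]["frame"][120:270,200:500],(600,300)) for c in D])
cv2.imwrite("pics/p3.png",o)
s=arm.state();print(s["tcp_pos"],s["contact_force"],s["t"])
for c in D:
  for q in ["scraper_grip","scraper_lever","gate_grip","mug"]:
    for r in nets.trace(q,c)[:1]: print(c,q,r["score"],r["uv"])
```

```text
[ 0.45343931 -0.25822221  0.32018384] [0.29653026 0.5212579  0.06395763] 7.1
side scraper_grip 0.64 [357.4, 263.1]
side scraper_lever 0.72 [357.8, 259.3]
side gate_grip 0.71 [257.0, 180.0]
side mug 0.78 [366.2, 177.4]
top scraper_grip 0.7 [387.9, 195.3]
top scraper_lever 0.96 [389.0, 194.6]
top gate_grip 0.96 [249.1, 245.7]
top mug 0.98 [280.7, 141.6]
```

View pics/p3.png

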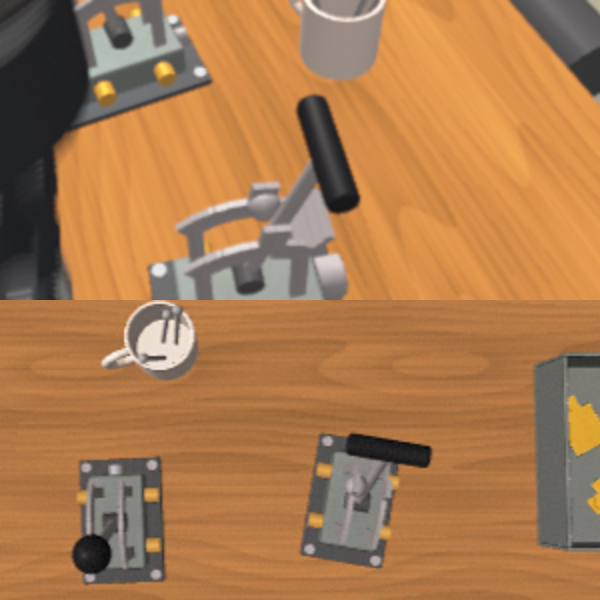

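The lever now leans away from the robot, with the bar at top-crop (347–430, 450) and the rod past the hump and between the guides. I'll measure its angle.

Run:
```python
from plant import arm,cams,nets
from h import *
D={c:cams.read_camera(c) for c in ["side","top"]}
E={};C={}
for c in D:
    m=nets.trace("scraper_lever",c)[0]["mask"]
    k=((cv2.dilate(m.astype(np.uint8),np.ones((5,5)))>0)&(D[c]["frame"].max(axis=2)<60)).astype(np.uint8)
    n,l,s,_=cv2.connectedComponentsWithStats(k); k=l==1+np.argmax(s[1:,4])
    p=np.argwhere(k)[:,::-1].astype(np.float32); rc=cv2.minAreaRect(p); C[c]=np.array(rc[0]); print(c,rc)
ds=[D["side"],D["top"]]
X,r=tri(ds,[C["side"],C["top"]]); print("bar centre",X,r)
h=np.array([0.581,-0.147]); u=np.array([.985,-.175])
s=(X[:2]-h)@u; print("s",s,"angle from z", .42+np.arctan2(s,X[2]-.06))
d=(X[:2]-np.array([.5498,-.1389]))@u; print("travel",d)
# predicted pixel for q=0.68,0.74,0.8
for q in (.45,.6,.68,.74,.8):
    Y=np.r_[h+u*.15*np.sin(q-.42),.06+.15*np.cos(q-.42)]; print(q,P(D["top"],Y)[0],P(D["side"],Y)[0])
s=arm.state();print(s["contact_force"],s["t"])
```

```text
side ((362.79998779296875, 246.9000244140625), (58.50212860107422, 16.127614974975586), 71.56504821777344)
top ((393.52703857421875, 194.83782958984375), (42.414939880371094, 11.014732360839844), 9.462321281433105)
bar centre [ 0.63080667 -0.15224124  0.1990243 ] [ 0.41909939 -0.03378078 -0.23228113  0.60701277]
s 0.049976789519853765 angle from z 0.7650972957409177
travel 0.08212628951985376
0.45 [392.3154568  218.91062729] [328.47710052 250.13843698]
0.6 [394.00125995 207.39677125] [346.24814729 248.25036285]
0.68 [394.73758655 201.43127788] [355.37564811 247.91748454]
0.74 [395.21046624 197.08369348] [361.98921503 247.97252005]
0.8 [395.61323635 192.87013636] [368.36532555 248.28357134]
[ 0.06144866 -0.34381757  0.31831226] 7.7
```

The measured angle is about 0.77 (bar height 0.199 m implies about 0.80). The lever ran there on its own, about 3 mm ahead of the fingers, so it is in the notch. The ball knob and mug are at their starting pixels and the arm is clear.

Run:
```python
from plant import order,arm
s=arm.state();print(s["tcp_pos"],s["contact_force"])
print(order.job_done())
```

```text
[ 0.45501151 -0.25282765  0.3193687 ] [ 0.06144866 -0.34381757  0.31831226]
the job is handed in; nothing more can be done
None
```

I pushed the crossbar lever with the shut fingers through its detent and it ran on into the float notch. I then backed the arm off, raised it clear, and handed the job in at about 7.7 s of the 32 s allowed.

**Lever angle:** the last two-camera measurement puts the bar at about (0.631, -0.152, 0.199) m. Using my estimated hinge position, that gives about 0.77 rad. The bar's height alone gives about 0.80 rad. The two differ slightly but both are above 0.74, and the margin on the first is small.

**In the notch:** the bar came to rest about 3 mm ahead of where the fingers stopped, and there was no force on the final nudge. The notch spring, not the fingers, carried it the last part of the way.

**Other things:** in the top view the ball knob and mug were within about 1–2 px of their starting places. The contact force was about zero.

**Not checked:** I did not push the lever against its end stop to confirm the angle by feel.

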